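# Gauge the weight channel of a driver head and set out the weight that fills it

### The arm

A 6-joint arm with a two-finger parallel gripper is mounted at the origin on the work surface. World frame = base frame: x ahead of the robot, y to its left, z up, the work surface at z = 0. Lengths are in m, angles in rad, forces in N, time in s.
With the tool pointing down it reaches from about 0.275 to 0.725 m from the base axis. Payload 15.9 kg.
Tool frame: the origin (TCP) lies midway between the tips of the shut fingers; the grasp point (between the pads) lies env.grasp_offset behind it (env.grasp_offset is the distance from the TCP to the grasp point, in m); z points along the fingers, y is the line along which they close (so a half turn about z gives the same grasp; the last joint's range is limited). The gripper opens to 85 mm and grips with 20 to 120 N. Pads are 22 mm wide; open, the fingers measure 114 mm over their backs; the gripper's body (76 mm by 85 mm) begins 54 mm behind the grasp point. The pads swing forward as they close: fully open they stand 13 mm farther back than shut.
Start: joints at [-1.191, 0.213, -0.034, 1.323, 0, 1.571], TCP at [0.185, -0.464, 0.231] pointing down, gripper open.
Joint ranges: [-2.98, 2.98], [-0.74, 1.72], [-1.14, 1.35], [-2.1, 2.04], [-1.57, 1.44], [-3.14, 3.14]. Speed limits (rad/s): [1.89, 1.89, 2.39, 2.57, 3.14, 3.14].

### API

Orientations are given as a unit quaternion [x, y, z, w].
In Python, from plant import env, cams, ticket gives the robot as it stands. The module is installed in compiled form; this text tells all that it offers. Calls block until the motion is done:
- env.move_pose(position, orientation): joint-space move of the TCP to a pose.
- env.move_l(position, frame=None, feed=0.15, threshold=None): straight line of the TCP; frame=None keeps the orientation; feed is the mean speed in m/s. With threshold (N) it stops when the force on the tool has changed by that much, and returns True; else False.
- env.move_joints(angles): joint-space move.
- env.gripper_to(opening): finger opening in m; the grip force is fixed at half the most; returns when the fingers have stopped.
- env.hold(seconds).
- env.ik(position, orientation): joint angles nearest the present ones, or None.
- env.get_obs(): the state.
- cams.get_image(name): name is "scene" or "top" or "wrist"; returns (picture, depth): 480x640x3 uint8, blue, green, red; 480x640 float32, m along the optical axis (not along the pixel's ray), 0 where there is no reading.
- cams.calibration(name): a dict with "K" (3x3 intrinsics, pixels), "cam_to_world" (4x4, takes a point from camera to world coordinates). Camera axes: x right, y down, z forward; pixel columns grow to the right and rows downward; lengths in m; the calibration is good to about 2 mm. A picture is of the moment at which its call begins: read the wrist's pose just before it. calibration takes no time and is no camera call; for the wrist camera it gives the pose at the moment of the call.
A pose or a line that the arm cannot do raises env.IKError and nothing moves.
- ticket.hand_in(): hands the job in; it is judged then, once.
The state is a dict: "t": time; "joints": joint angles; "joint_velocities": joint speeds; "effort": joint torques, N m; "tool_pos": TCP position; "tool_rot": TCP orientation; "contact_force": force on the tool from outside, world axes, zero at the start; "moment": the same for the moment, N m; "gripper_width": finger opening in m; "grasp_force": force on a finger pad.
Only numpy, scipy, OpenCV 4.12 (cv2) and the standard library are available. Lean on these libraries where they do the work, as an engineer would, in place of code of your own. Each camera call takes 0.05 s, during which the arm holds its last target. There are 200 camera calls.

### The job

The sole plate is off the wooden driver head in the tilted vise: take the sprung depth gauge from its stand, find the channel in the sole with its probe, push it in until the gauge's base sits flat on the wood, easing it down without ramming, and hold it steady for a good second to read how deep the channel is. Then lay the one brass weight strip that is as thick as the channel is deep in the steel tray, leaving the other two on their board, and stand the gauge upright on its stand again. Leave everything else where it is.

Things in the scene. Friction and masses are not known exactly. Their poses are not given: they have to be found in the camera images.
- head: Persimmon driver head clamped sole up in a vise, fixed, 76 x 106 mm. Origin: centre of its flat sole. z: square out of the sole, 0.56 rad from vertical. y: up the slope of the sole. x: level. In the sole is a straight channel along y, 11 mm wide, 44 mm long, centred in y; its middle lies up to 7 mm to either side of the origin in x, and it is 7, 11 or 15 mm deep (both vary and are not told)
- vise: Fixed iron tilting bench vise that holds the head. Its jaws stay 14 mm or more below the plane of the sole, which is flat at least 28 mm each way in x and 45 mm in y from the head's origin. Origin: on the counter, 150 mm straight below the head's origin; z up
- gauge: Sprung depth gauge, loose, about 190 g, on its stand. Origin: centre of the underside of its base, a steel bar 64 (x) x 16 (y) x 8 (z) mm. Above it an aluminium body 30 (x) x 22 (y) mm, from 8 to 58 mm above the underside, to be gripped by its 22 mm flats, then the probe's round head, top at 69 mm (rises as the probe goes in). z: up. A half turn about z looks the same
- probe (a joint): How far the gauge's probe is pushed in, m: 0 = out (tip 20 mm below the base's underside), 0.020 = tip flush with it. With the base flat on the wood, depth = 0.020 minus this, to about 0.6 mm; it reads 0.020 when pressed down beside the channel, and 1 to 3 mm shallow if the tip rubs on a channel wall. A spring pushes it out with 1.8 N when out, 3.8 N when all in
- probe_tip (a point): Round tip of the probe, 5 mm in diameter, on the gauge's z axis; its frame is the gauge's
- stand: Fixed wooden gauge stand, 94 (x) x 60 (y) x 50 (z) mm: two cheeks with flat tops 50 mm above the counter and an open slot between them, 24 mm wide in x, 36 mm deep, open at both y ends. The gauge's base bar bridges the slot along x, centred, with the probe hanging in the slot. Origin: centre of the underside, on the counter; z up
- strip7: Brass weight strip, 40 (x) x 10.5 (y) mm and 7 mm thick, loose, about 25 g, lying flat on the board. Origin: centre of the underside; z up
- strip11: Brass weight strip, 40 (x) x 10.5 (y) mm and 11 mm thick, loose, about 40 g, lying flat on the board. Origin: centre of the underside; z up
- strip15: Brass weight strip, 40 (x) x 10.5 (y) mm and 15 mm thick, loose, about 54 g, lying flat on the board. Origin: centre of the underside; z up
- board: Fixed plywood board, 90 (x) x 200 (y) x 12 (z) mm, on which the three strips lie about 62 mm apart in a row along y, in any order. Origin: centre of the underside, on the counter; z up
- tray: Fixed open steel tray, 120 (x) x 100 (y) x 18 (z) mm outside, walls 4 mm, inner floor about 4 mm above the counter. Origin: centre of the underside; z up
- canister: Bystander: tall screw-top tin, 90 mm in diameter, 180 mm high. Origin: centre of the underside
- remover: Bystander: black steel hook-billed grip remover lying on the counter, about 225 x 50 x 14 mm. Origin on its underside, near the middle
- grip0: Bystander: green rubber grip lying on the counter, 268 mm long, 31 mm at the butt. Origin under its middle
- grip1: Bystander: green rubber grip, the same as grip0

How it is judged:
On the way, in this order (a step that is already met when the one before it is completed fails the run):
1. the gauge's base sits flat on the sole with its probe in the channel, and is held there (z of gauge in the frame of head between -0.002 and 0.0015 m and angle between the z axis of gauge and the z axis of head, either way round below 0.06 rad and z of probe_tip in the frame of head below -0.004 m and x of gauge in the frame of head between -0.012 and 0.012 m and y of gauge in the frame of head between -0.022 and 0.022 m), for 0.5 s.
2. the strip as thick as the channel is deep lies in the tray, the other two on the board (linear speed of each of strip7, strip11, strip15 below 0.02 m/s and ((horizontal distance between floor7_c0 and sole_c0 below 0.008 m and x of strip7 in the frame of tray between -0.055 and 0.055 m and y of strip7 in the frame of tray between -0.045 and 0.045 m and z of strip7 in the frame of tray below 0.012 m) or (horizontal distance between floor7_c0 and sole_c0 above 0.008 m and x of strip7 in the frame of board between -0.045 and 0.045 m and y of strip7 in the frame of board between -0.1 and 0.1 m and z of strip7 in the frame of board between 0.008 and 0.02 m)) and ((horizontal distance between floor11_c0 and sole_c0 below 0.008 m and x of strip11 in the frame of tray between -0.055 and 0.055 m and y of strip11 in the frame of tray between -0.045 and 0.045 m and z of strip11 in the frame of tray below 0.012 m) or (horizontal distance between floor11_c0 and sole_c0 above 0.008 m and x of strip11 in the frame of board between -0.045 and 0.045 m and y of strip11 in the frame of board between -0.1 and 0.1 m and z of strip11 in the frame of board between 0.008 and 0.02 m)) and ((horizontal distance between floor15_c0 and sole_c0 below 0.008 m and x of strip15 in the frame of tray between -0.055 and 0.055 m and y of strip15 in the frame of tray between -0.045 and 0.045 m and z of strip15 in the frame of tray below 0.012 m) or (horizontal distance between floor15_c0 and sole_c0 above 0.008 m and x of strip15 in the frame of board between -0.045 and 0.045 m and y of strip15 in the frame of board between -0.1 and 0.1 m and z of strip15 in the frame of board between 0.008 and 0.02 m))), for 0.2 s.
At the end, for the whole second after the job is handed in: The strip as thick as the channel is deep lies in the tray, inside its walls, and the other two on the board; the gauge stands upright (within 3.4 degrees) on the stand's cheeks, within 12 mm of its middle across the slot and 18 mm along it; all at rest and released (all of step 2 and z of gauge in the frame of stand between 0.047 and 0.053 m and x of gauge in the frame of stand between -0.012 and 0.012 m and y of gauge in the frame of stand between -0.018 and 0.018 m and angle between gauge's own z axis and vertical below 0.06 rad and linear speed of gauge below 0.02 m/s); the robot touches nothing.
It fails at once if the gauge strikes or presses the driver head with more than 100 N (contact force between gauge and head above 100 N or contact force between gauge and sole_c1 above 100 N or contact force between gauge and sole_c2 above 100 N).
It fails at once if the tin canister is shifted by more than 30 mm or tipped (distance of canister from where it was at the start of the episode above 0.03 m or angle between canister's own z axis and vertical above 0.5 rad).
It fails at once if the grip remover is shifted by more than 30 mm or tipped (distance of remover from where it was at the start of the episode above 0.03 m or angle between remover's own z axis and vertical above 0.5 rad).
It fails at once if the one grip is shifted by more than 30 mm or tipped (distance of grip0 from where it was at the start of the episode above 0.03 m or angle between grip0's own z axis and vertical above 0.5 rad).
It fails at once if the other grip is shifted by more than 30 mm or tipped (distance of grip1 from where it was at the start of the episode above 0.03 m or angle between grip1's own z axis and vertical above 0.5 rad).
It also fails if it takes over 64 s, if anything falls off the work surface, if the arm or the gripper's body presses on something with over 40 N, if the wrist force passes 120 N, or if a joint passes its speed limit or range.

## Working session

There is one attempt and no reset: what is moved stays moved. The work goes in short steps, each a Python script; the robot and the scene stay as the last script left them, time stands still between calls to the robot, and variables do not carry over. Pictures are saved under pics/ and viewed, at most 10 in all, crops included, and the job is handed in when it is done.

```bash
mkdir -p pics
python3 - <<'E'
from plant import env,cams,ticket
import cv2,numpy as np
for n in ["scene","top"]:
    im,d=cams.get_image(n); c=cams.calibration(n)
    cv2.imwrite(f"pics/{n}0.png",im); np.savez(f"{n}0.npz",im=im,d=d,K=c["K"],T=c["cam_to_world"])
    print(n,c["K"].round(1).tolist(),c["cam_to_world"].round(3).tolist())
print(env.grasp_offset,env.get_obs())
E
```

```text
scene [[511.5, 0.0, 320.4], [0.0, 511.5, 234.3], [0.0, 0.0, 1.0]] [[-0.869, 0.367, -0.332, 0.983], [0.494, 0.649, -0.578, 0.789], [0.004, -0.666, -0.746, 1.068], [0.0, 0.0, 0.0, 1.0]]
top [[513.6, 0.0, 314.6], [0.0, 513.6, 241.8], [0.0, 0.0, 1.0]] [[-0.022, -0.991, 0.134, 0.382], [-1.0, 0.025, 0.018, 0.043], [-0.021, -0.134, -0.991, 1.246], [0.0, 0.0, 0.0, 1.0]]
0.0187 {'t': 0.1, 'joints': array([-1.19101426e+00,  2.13324834e-01, -3.49774625e-02,  1.32350209e+00,
        4.78459998e-06,  1.57076257e+00]), 'joint_velocities': array([-0.00051563, -0.00259437,  0.00033136,  0.00103348,  0.00124692,
       -0.00076232]), 'effort': array([ 9.11821735e-04, -6.87244534e+01,  4.87805092e+01,  1.21209043e-02,
        5.12961901e-05, -5.84751251e-05]), 'tool_pos': array([ 0.18524838, -0.46409143,  0.23086421]), 'tool_rot': array([ 9.82021498e-01,  1.88768437e-01, -9.27787496e-05, -4.95422015e-04]), 'contact_force': array([ 0.22574244,  0.38419686, -0.00280093]), 'moment': array([ 0.00181993, -0.04892772,  0.03845893]), 'grasp_force': 0.0, 'gripper_width': 0.08526996568701409}
```

View pics/scene0.png

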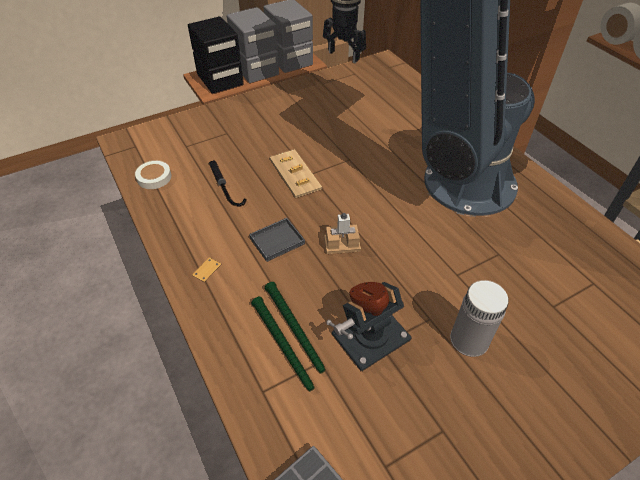

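View pics/top0.png

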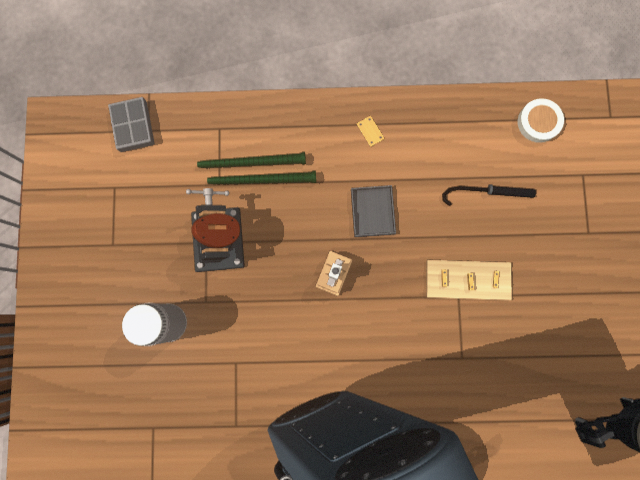

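The top view shows the head at about (216,229), the stand with the gauge at (335,272), the tray at (374,211), and the board at (470,280) with strips at (446,278), (472,281) and (496,280). The canister is at (142,325). Next I'll enlarge these and fit planes from the depth.

```bash
cat > h.py <<'E'
import numpy as np,cv2
def load(n):
    z=np.load(n+".npz"); return z["im"],z["d"],z["K"],z["T"]
def cloud(d,K,T):
    v,u=np.mgrid[:d.shape[0],:d.shape[1]]
    p=np.stack([(u-K[0,2])/K[0,0]*d,(v-K[1,2])/K[1,1]*d,d],-1)
    return p@T[:3,:3].T+T[:3,3]
def ray(u,v,K,T,z):  # pixel on horizontal plane z
    r=T[:3,:3]@np.array([(u-K[0,2])/K[0,0],(v-K[1,2])/K[1,1],1]); return T[:3,3]+r*(z-T[2,3])/r[2]
E
python3 - <<'E'
from h import *
im,d,K,T=load("top0"); P=cloud(d,K,T)
a=cv2.resize(im[195:265,180:260],None,fx=5,fy=5,interpolation=cv2.INTER_CUBIC)
b=cv2.resize(im[240:310,300:380],None,fx=5,fy=5,interpolation=cv2.INTER_CUBIC)
c=cv2.resize(im[250:310,420:520],None,fx=8,fy=4,interpolation=cv2.INTER_CUBIC)
cv2.imwrite("pics/crop1.png",np.vstack([np.hstack([a,b]),cv2.resize(im[255:305,420:520],(800,250)) if 0 else c]))
hsv=cv2.cvtColor(im,cv2.COLOR_BGR2HSV)
for n in ["top0","scene0"]:
    im,d,K,T=load(n); P=cloud(d,K,T)
    hsv=cv2.cvtColor(im,cv2.COLOR_BGR2HSV)
    red=((hsv[...,0]<8)|(hsv[...,0]>172))&(hsv[...,1]>130)&(d>0)&(P[...,2]>.09)&(P[...,2]<.22)
    Q=P[red]; print(n,len(Q),Q.min(0),Q.max(0))
    # ransac plane
    rng=np.random.default_rng(0);best=0
    for _ in range(500):
        s=Q[rng.choice(len(Q),3,False)]; nn=np.cross(s[1]-s[0],s[2]-s[0]); l=np.linalg.norm(nn)
        if l<1e-6: continue
        nn/=l; m=abs((Q-s[0])@nn)<.0015
        if m.sum()>best: best=m.sum();M=m
    c0=Q[M].mean(0); nn=np.linalg.svd(Q[M]-c0)[2][2]; nn*=np.sign(nn[2])
    print(best,c0,nn,np.arccos(nn[2]),"az",np.arctan2(nn[1],nn[0]))
    m=(P[...,2]>.004)&(d>0)
    print("floor",np.median(P[(d>0)&(abs(P[...,2])<.01)&(P[...,0]>.2)&(P[...,0]<.7)][:,2]))
E
```

```text
top0 638 [0.52521507 0.23180334 0.12320586] [0.5972149  0.32348205 0.1805364 ]
340 [0.56200328 0.27329066 0.1518385 ] [ 0.04042558 -0.52481654  0.85025489] 0.5543269841004339 az -1.4939201017274186
floor 0.0009495387977841441
scene0 567 [-0.82236956 -0.99201156  0.09281321] [0.60327627 0.32936219 0.17652941]
274 [0.56468579 0.27454346 0.14967276] [ 0.03396491 -0.53457251  0.84443982] 0.5652778096095239 az -1.5073450348184412
floor -0.0014262846219779135
```

View pics/crop1.png

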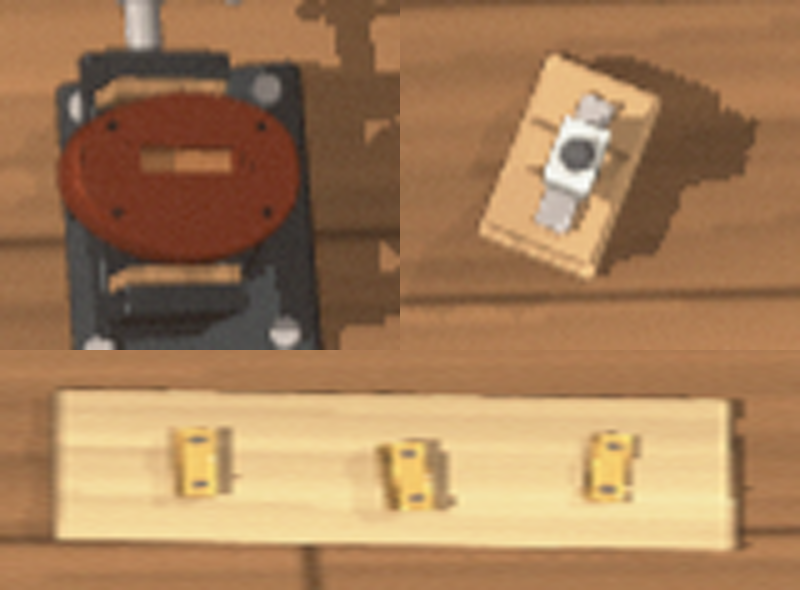

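The crop shows the channel in the sole at about (217,227), lying along world y, with the sole facing −y. The gauge bar runs from (339,261) to (331,284). The strips lie with their length roughly along world x. Next I'll survey close up with the wrist camera.

```bash
cat >> h.py <<'E'
from scipy.spatial.transform import Rotation as Ro
def down(a):  # tool z down, closing line y at world angle a
    y=np.array([np.cos(a),np.sin(a),0]); z=np.array([0,0,-1.]); return np.stack([np.cross(y,z),y,z],1)
def q(R): return Ro.from_matrix(R).as_quat()
def best(env,p,Rs):  # reachable orientation with least joint travel
    j0=env.get_obs()["joints"]; o=[]
    for R in Rs:
        for s in (np.eye(3),np.diag([-1,-1,1.])):
            j=env.ik(p,q(R@s))
            if j is not None: o.append((abs(np.array(j)-j0).max(),R@s,np.array(j)))
    return min(o,key=lambda t:t[0]) if o else None
E
python3 - <<'E'
from h import *
from plant import env,cams
ob=env.get_obs(); C=cams.calibration("wrist"); Rt=Ro.from_quat(ob["tool_rot"]).as_matrix()
tc=Rt.T@(C["cam_to_world"][:3,3]-ob["tool_pos"]); Rc=Rt.T@C["cam_to_world"][:3,:3]
print("cam in tool",tc.round(4),Rc.round(3).tolist(),C["K"].round(1).tolist())
im,d,K,T=load("top0")
e1=ray(339.4,261,K,T,.058);e2=ray(331,284,K,T,.058); g=ray(335.6,271,K,T,.119); print("gauge",e1,e2,g)
bx=[ray(u,v,K,T,.012) for u,v in((427.1,260),(511.9,262.5),(426.9,297.5),(512.3,299.5))]; print("board",np.mean(bx,0),bx[0]-bx[1])
tr=[ray(u,v,K,T,.018) for u,v in((351,187),(394,186),(397,235),(354,237))]; print("tray",np.mean(tr,0),tr[1]-tr[0],tr[3]-tr[0])
for u,v in((217.2,227),): print("chan",cloud(d,K,T)[226:229,205:230].reshape(-1,3).mean(0))
ga=np.arctan2(*(e1-e2)[1::-1])
n=np.array([.037,-.530,.847]); n/=np.linalg.norm(n); hx=np.cross([0,0,1.],n)*1; hx/=np.linalg.norm(hx)
hx=-hx if 0 else hx; hy=np.cross(n,hx); print("hx,hy",hx,hy)
H1=np.stack([np.cross(hy,-n),hy,-n],1)
def view(name,tgt,Rs,h):
    o=[]
    for R0 in Rs:
        for s in (np.eye(3),np.diag([-1,-1,1.])):
            R=R0@s; 
            p=tgt-h*(R@Rc[:,2])-R@tc; j=env.ik(p,q(R))
            if j is not None: o.append((abs(np.array(j)-env.get_obs()["joints"]).max(),p,R))
    if not o: print(name,"unreachable"); return
    _,p,R=min(o,key=lambda t:t[0]); env.move_pose(p,q(R)); env.hold(.2)
    c=cams.calibration("wrist"); im,d=cams.get_image("wrist"); ob=env.get_obs()
    np.savez(name+".npz",im=im,d=d,K=c["K"],T=c["cam_to_world"]); cv2.imwrite(f"pics/{name}.png",im); print(name,p,ob["t"],ob["joints"].round(2),(ob["tool_pos"]-p).round(4))
view("wboard",np.mean(bx,0),[down(.0)],.26-0)
view("wstand",np.array([*g[:2],.06]),[down(ga+np.pi/2)],.30)
H2=H1@np.array([[0,-1,0],[1,0,0],[0,0,1.]])
view("whead",np.array([.563,.274,.151]),[H1,H2],.27)
E
```

```text
cam in tool [ 8.080e-02 -1.000e-04 -1.429e-01] [[-0.0, -0.951, -0.309], [1.0, 0.0, -0.002], [0.002, -0.309, 0.951]] [[423.8, 0.0, 318.4], [0.0, 423.8, 241.7], [0.0, 0.0, 1.0]]
gauge [0.49642105 0.00813641 0.058     ] [0.44364279 0.02903246 0.058     ] [0.46869133 0.01891236 0.119     ]
board [ 0.44831641 -0.30184158  0.012     ] [0.01095011 0.2015809  0.        ]
tray [ 0.61978757 -0.080362    0.018     ] [-0.00039362 -0.10485023  0.        ] [-0.12361008 -0.00328405  0.        ]
chan [0.56871135 0.27476137 0.14631183]
hx,hy [ 0.99757206  0.06964182 -0.        ] [-0.05899612  0.8450796   0.5313755 ]
wboard [ 0.44878217 -0.30217846  0.11635743] 1.6 [-0.59  0.34 -0.15  1.07 -0.    0.98] [-0.0004 -0.0007  0.0003]
wstand [0.45769466 0.02383438 0.20239556] 3.125 [ 0.05  0.14 -0.2   1.23 -0.    0.43] [ 0.     -0.0006 -0.0003]
whead [0.56443562 0.21385565 0.24771665] 4.2417 [0.08 0.38 0.11 1.3  0.56 0.01] [-0.0003 -0.0003  0.0003]
```

Run:
```python
from h import *
r=[]
for n in ["wboard","wstand","whead"]:
    im,d,K,T=load(n); r.append(cv2.resize(im,(400,300),interpolation=cv2.INTER_AREA))
im,d,K,T=load("whead"); dd=d.copy(); 
r.append(cv2.applyColorMap(np.uint8(np.clip((cv2.resize(dd,(400,300))-.2)/.15,0,1)*255),cv2.COLORMAP_JET))
cv2.imwrite("pics/m1.png",np.vstack([np.hstack(r[:2]),np.hstack(r[2:])]))
# head plane
P=cloud(d,K,T); hsv=cv2.cvtColor(im,cv2.COLOR_BGR2HSV)
red=((hsv[...,0]<8)|(hsv[...,0]>172))&(hsv[...,1]>130)&(d>0)&(P[...,2]>.09)&(P[...,2]<.22)
Q=P[red]; n0=np.array([.037,-.53,.847]); m=abs((Q-[.563,.274,.151])@n0)<.004
for _ in range(8):
    c=Q[m].mean(0); n=np.linalg.svd(Q[m]-c,full_matrices=False)[2][2]; n*=np.sign(n[2]); m=abs((Q-c)@n)<.0015
print("plane",c,n,np.arccos(n[2]),m.sum(),len(Q),((Q[m]-c)@n).std())
hx=np.cross([0,0,1.],n); hx/=np.linalg.norm(hx); hy=np.cross(n,hx)
s=(P-c)@n; X=(P-c)@hx; Y=(P-c)@hy; on=(abs(s)<.0015)&red
print("sole X",X[on].min(),X[on].max(),"Y",Y[on].min(),Y[on].max())
ins=(abs(X)<.02)&(abs(Y)<.032)&(d>0)&(s<-.003)&(s>-.025)
print("chan n",ins.sum(),"X",np.percentile(X[ins],[1,5,50,95,99]).round(4),"Y",np.percentile(Y[ins],[1,5,50,95,99]).round(4),"s",np.percentile(s[ins],[5,20,50,80,95]).round(4))
```

```text
plane [0.56809866 0.2554103  0.13872315] [ 0.04316705 -0.54619572  0.83654459] 0.5798504686366613 87 177 0.0007981883508912323
sole X -0.021373387798789847 0.021898701614122006 Y -0.030475081598113157 0.05724429937188825
chan n 757 X [-0.0145  0.0026  0.0073  0.0112  0.0114] Y [-0.0252  0.0001  0.0153  0.0305  0.0318] s [-0.0081 -0.0075 -0.0068 -0.006  -0.0042]
```

View pics/m1.png

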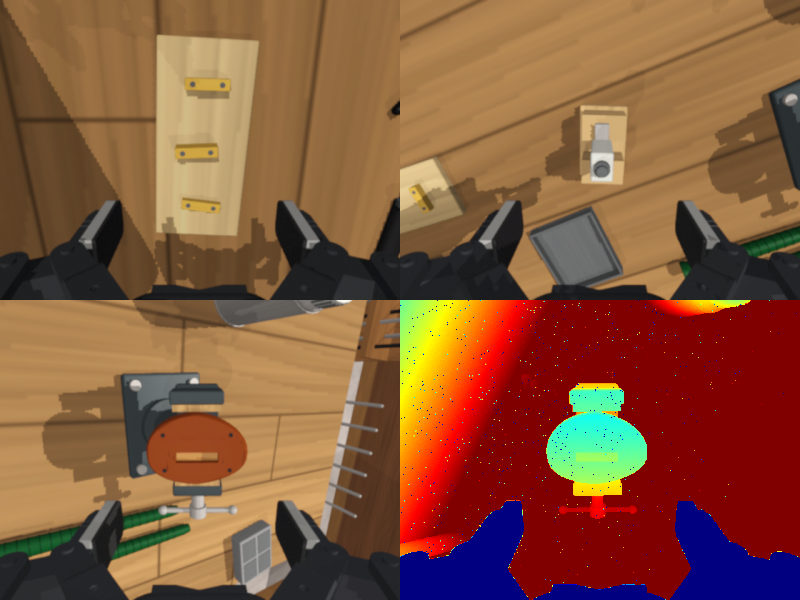

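Montage: the sole and its channel are near (197,456), the strips are at about (207,84), (197,152) and (201,205) in the board view, and the gauge body is near (601,160) in the stand view. Depth looks clean, so I'll fit from it.

Run:
```python
from h import *
im,d,K,T=load("whead"); P=cloud(d,K,T)
c=np.array([.563,.274,.151]); n=np.array([.037,-.53,.847]); n/=np.linalg.norm(n)
F=P[(d>0)]
for k in range(10):
    hx=np.cross([0,0,1.],n); hx/=np.linalg.norm(hx); hy=np.cross(n,hx)
    L=(F-c)@np.stack([hx,hy,n],1); m=(abs(L[:,0])<.026)&(abs(L[:,1])<.043)&(abs(L[:,2])<(.005 if k<3 else .0015))
    cc=F[m].mean(0); n=np.linalg.svd(F[m]-cc,full_matrices=False)[2][2]; n*=np.sign(n[2]); c=c+n*((cc-c)@n)
hx=np.cross([0,0,1.],n); hx/=np.linalg.norm(hx); hy=np.cross(n,hx); Rh=np.stack([hx,hy,n],1)
print("n",n,np.arccos(n[2]),m.sum(),"rms",L[m,2].std())
L=(P-c)@Rh; top=(d>0)&(abs(L[...,2])<.002)&(abs(L[...,0])<.06)&(abs(L[...,1])<.07)
top=cv2.morphologyEx(top.astype(np.uint8),cv2.MORPH_OPEN,np.ones((3,3)))
nl,lab,st,_=cv2.connectedComponentsWithStats(top); k=1+np.argmax(st[1:,4]); M=lab==k
print("sole ext X",L[M][:,0].min(),L[M][:,0].max(),"Y",L[M][:,1].min(),L[M][:,1].max())
ox,oy=(L[M].min(0)+L[M].max(0))[:2]/2
ch=(d>0)&(abs(L[...,0]-ox)<.018)&(abs(L[...,1]-oy)<.03)&(L[...,2]<-.004)&(L[...,2]>-.03)
C=L[ch]; print("chan",ch.sum(),np.percentile(C,[1,5,50,95,99],axis=0).round(4).tolist(),"o",ox,oy)
# projected opening: rays through non-sole pixels onto plane
g=cv2.cvtColor(im,cv2.COLOR_BGR2HSV)
fl=(g[...,1]<g[...,1][M].mean()-40)|(g[...,0]>g[...,0][M].mean()+4)
vv,uu=np.nonzero(ch|(((abs(L[...,0]-ox)<.018)&(abs(L[...,1]-oy)<.03))&~M))
r=np.stack([(uu-K[0,2])/K[0,0],(vv-K[1,2])/K[1,1],np.ones(len(uu))],1)@T[:3,:3].T
t=((c-T[:3,3])@n)/(r@n); W=(T[:3,3]+r*t[:,None]-c)@Rh
for y in np.arange(-.03,.031,.01):
    s=abs(W[:,1]-oy-y)<.004; 
    if s.sum(): print("open y",y,s.sum(),np.percentile(W[s,0],[3,50,97]).round(4))
print("open Y",np.percentile(W[abs(W[:,0]-np.median(W[:,0]))<.004,1],[2,98]))
print("origin",c+Rh@[ox,oy,0]); np.savez("head.npz",c=c+Rh@[ox,oy,0],R=Rh)
# strips
im,d,K,T=load("wboard"); P=cloud(d,K,T)
B=(d>0)&(abs(P[...,0]-.448)<.04)&(abs(P[...,1]+.302)<.095)
zb=np.median(P[B][:,2]); print("board z",zb)
A=P[B&(abs(P[...,2]-zb)<.002)]; co=np.linalg.lstsq(np.c_[A[:,:2],np.ones(len(A))],A[:,2],rcond=None)[0]
hgt=P[...,2]-(P[...,:2]@co[:2]+co[2])
mk=cv2.morphologyEx((B&(hgt>.004)).astype(np.uint8),cv2.MORPH_OPEN,np.ones((3,3)))
nl,lab,st,_=cv2.connectedComponentsWithStats(mk)
for i in range(1,nl):
    if st[i,4]<60: continue
    h=np.median(hgt[lab==i]); S=P[(lab==i)&(hgt>h-.0015)]; rc=cv2.minAreaRect((S[:,:2]*1000).astype(np.float32)); print("strip",st[i,4],"h",h.round(4),"c",S[:,:2].mean(0).round(4),rc)
# gauge/stand
im,d,K,T=load("wstand"); P=cloud(d,K,T)
G=(d>0)&(np.hypot(P[...,0]-.4687,P[...,1]-.019)<.06)
print("floor",np.median(P[(d>0)&(abs(P[...,2])<.012)][:,2]))
for a,b in((.045,.053),(.055,.061),(.103,.111),(.115,.123)):
    S=P[G&(P[...,2]>a)&(P[...,2]<b)]; rc=cv2.minAreaRect((S[:,:2]*1000).astype(np.float32)); print(a,len(S),np.median(S[:,2]).round(4),rc)
```

```text
n [ 0.03673257 -0.53110143  0.84651166] 0.561398043926248 8946 rms 0.0006176569411638654
sole ext X -0.03511090670625306 0.038850829328854586 Y -0.05306792018736426 0.050346041359023985
chan 960 [[0.006, -0.0229, -0.0086], [0.0063, -0.0214, -0.0081], [0.0108, -0.0011, -0.0069], [0.0148, 0.0187, -0.005], [0.0151, 0.0205, -0.0043]] o 0.0018699613113007628 -0.0013609394141701377
open y -0.03 259 [0.1731 0.1837 0.1966]
open y -0.019999999999999997 379 [0.0045 0.1789 0.1956]
open y -0.009999999999999995 408 [0.0039 0.1769 0.1956]
open y 6.938893903907228e-18 360 [0.0039 0.0134 0.1956]
open y 0.010000000000000009 395 [0.0039 0.0134 0.1956]
open y 0.02000000000000001 367 [0.0039 0.1798 0.1956]
open y 0.030000000000000013 256 [0.174  0.1857 0.1966]
open Y [-0.05764233  0.05996375]
origin [0.56494386 0.27299427 0.15025221]
board z 0.012558284775076825
strip 1451 h 0.011 c [ 0.4569 -0.2387] ((457.00946044921875, -238.84100341796875), (10.404553413391113, 39.98262405395508), 87.96361541748047)
strip 1496 h 0.0147 c [ 0.447  -0.2997] ((446.9393310546875, -299.8175048828125), (39.78224182128906, 
[... 408 characters left out ...]
7255859375, 18.68953514099121), 85.73344421386719)
strip 3930 h 0.1816 c [ 0.4497 -0.2916] ((449.9680480957031, -291.6217956542969), (4.584946155548096, 41.68648147583008), 89.1122055053711)
floor 0.00018671162795802498
0.045 3631 0.0501 ((475.41143798828125, 22.609535217285156), (49.9626579284668, 84.82411193847656), 66.93240356445312)
0.055 585 0.0581 ((451.4461669921875, 29.307052612304688), (20.881444931030273, 18.460346221923828), 70.34233856201172)
0.103 1159 0.1079 ((472.84124755859375, 21.365875244140625), (21.699552536010742, 30.444473266601562), 67.86763000488281)
0.115 283 0.1184 ((472.9531555175781, 21.167625427246094), (10.525175094604492, 10.736059188842773), 80.36302185058594)
```

The strips are, from +y to −y, 11, 15 and 7 mm. The channel looks about 7 mm deep. Now I'll grasp the gauge in the same tool orientation as its view, so that any constant wrist-camera offset cancels when I place it on the head, which I also viewed that way.

```bash
cat >> h.py <<'E'
Rc=np.array([[0,-.951,-.309],[1,0,0],[0,-.309,.951]])
def like(R,name):  # half-turn choice matching the tool orientation of a stored view
    Rv=load(name)[3][:3,:3]@Rc.T
    return R if (R[:,1]@Rv[:,1])>0 else R@np.diag([-1,-1,1.])
def snap(cams,name):
    c=cams.calibration("wrist"); im,d=cams.get_image("wrist")
    np.savez(name+".npz",im=im,d=d,K=c["K"],T=c["cam_to_world"]); cv2.imwrite(f"pics/{name}.png",im); return im,d,c["K"],c["cam_to_world"]
HB=.024; G=np.array([.4729,.0213]); RG=like(down(np.radians(67.7)),"wstand")
z=np.load("head.npz"); CH=z["c"]+z["R"]@np.array([.0076,.0002,0]); RH=z["R"]; n=RH[:,2]
RP=like(np.stack([np.cross(RH[:,1],-n),RH[:,1],-n],1),"whead")
E
python3 - <<'E'
from h import *
from plant import env,cams
im,d,K,T=load("whead"); L=(cloud(d,K,T)-CH)@RH
m=(d>0)&(L[...,0]>-.002)&(L[...,0]<.004)&(abs(L[...,1])<.018)&(L[...,2]>-.03); print("depth",np.percentile(L[m][:,2],[10,50,90]),"CH",CH)
for s in (.06,.028,0): print(env.ik(CH+n*(HB+s),q(RP)))
print(RG[:,1],RP[:,1])
env.move_pose([*G,.05+HB+.09],q(RG)); env.move_l([*G,.05+HB],feed=.12)
env.gripper_to(.0); o=env.get_obs(); print(o["t"],o["gripper_width"],o["grasp_force"],o["tool_pos"],o["contact_force"])
env.move_l([*G,.05+HB+.10],feed=.1); o=env.get_obs(); print(o["t"],o["contact_force"],o["gripper_width"])
snap(cams,"held")
E
```

```text
depth [-0.00776518 -0.00696085 -0.00612893] CH [0.57251406 0.27368756 0.15035869]
[0.10428688 0.40932516 0.08839736 1.22771821 0.56100777 0.04161558]
[0.13308647 0.41647398 0.02972995 1.14383096 0.56010968 0.07560307]
[ 0.15820081  0.42653005 -0.01665902  1.07167496  0.55890262  0.10520196]
[0.37945616 0.92520972 0.        ] [-0.05840776  0.84449424  0.53237018]
6.625 0.02102789948947782 63.33127498626709 [0.47295736 0.02126507 0.07409256] [-1.39193423 -1.20655426  2.54585568]
7.775 [ 0.24683635  0.34358327 -1.52177428] 0.021147208902785663
```

View pics/held.png

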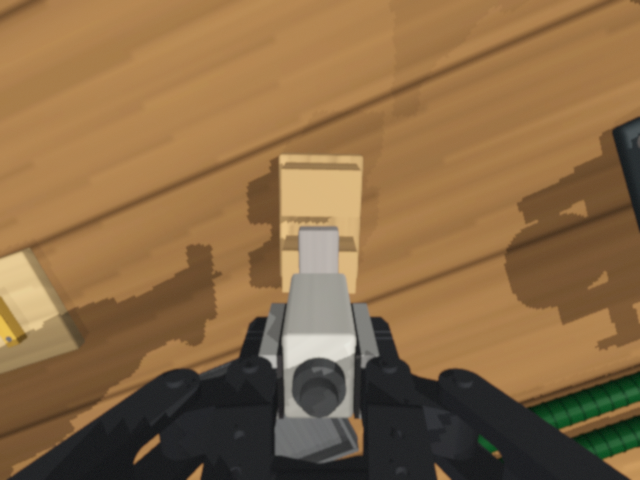

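The gauge is held square, with the probe head visible at (318,390) between the fingers. Now the measurement.

```bash
cat >> h.py <<'E'
def rise(im,d,K,T,env):  # head top / body top / gauge x in tool frame
    o=env.get_obs(); R=Ro.from_quat(o["tool_rot"]).as_matrix(); L=(cloud(d,K,T)-o["tool_pos"])@R
    m=(d>0)&(abs(L[...,1])<.010)&(L[...,0]>-.02)&(L[...,0]<.02)&(L[...,2]<-.025)&(L[...,2]>-.07)
    zz=L[m]; b=zz[abs(zz[:,2]+.034)<.004]; h=zz[(abs(zz[:,1])<.004)&(zz[:,2]<-.038)]
    t=np.percentile(h[:,2],5) if len(h) else 0; hh=h[h[:,2]<t+.003]
    return len(b),np.median(b[:,2]),b[:,0].min(),b[:,0].max(),len(h),np.median(hh[:,2]) if len(h) else None,np.percentile(hh[:,0],[5,95]),np.percentile(hh[:,1],[5,95])
E
python3 - <<'E'
from h import *
from plant import env,cams
print(rise(*load("held"),env))
env.move_pose(CH+n*(HB+.10),q(RP)); env.move_l(CH+n*(HB+.026),feed=.1)
print(env.get_obs()["contact_force"]@n)
f=[]
for s in np.arange(.022,-.005,-.002):
    hit=env.move_l(CH+n*(HB+s),feed=.012,threshold=8); o=env.get_obs(); f.append((round(s,4),round(float((o["tool_pos"]-CH)@n-HB,),4),round(float(o["contact_force"]@n),1)))
    if hit: break
print(f,hit)
env.hold(1.2); o=env.get_obs(); print(o["t"],(o["tool_pos"]-CH)@RH,o["contact_force"]@RH)
print(rise(*snap(cams,"meas"),env))
E
```

```text
(3718, np.float64(-0.03404418224289371), np.float64(-0.01603882785135149), np.float64(0.015263323576688274), 1385, np.float64(-0.044453354356699636), array([-0.00458977,  0.00469254]), array([-0.00320111,  0.0035755 ]))
-1.3645970783280987
[(np.float64(0.022), 0.022, -1.5), (np.float64(0.02), 0.0199, -2.1), (np.float64(0.018), 0.0179, -1.3), (np.float64(0.016), 0.0159, -0.9), (np.float64(0.014), 0.0139, -1.7), (np.float64(0.012), 0.0121, 0.9), (np.float64(0.01), 0.01, 0.6), (np.float64(0.008), 0.008, 0.8), (np.float64(0.006), 0.006, 1.2), (np.float64(0.004), 0.004, 1.4), (np.float64(0.002), 0.002, 1.7), (np.float64(-0.0), 0.0003, 5.1)] True
14.6833 [1.36719595e-04 7.46426156e-06 2.42818878e-02] [-0.55343916  0.10070624  6.16382997]
(3730, np.float64(-0.03374446596136914), np.float64(-0.015910949719094552), np.float64(0.01503235579678221), 2412, np.float64(-0.05662501809568105), array([-0.00497544,  0.00430443]), array([-0.00344777,  0.00354787]))
```

Three readings agree on 7 mm: the probe touched bottom at about 12.5 mm of base height, the probe head rose 12.5 mm, and the depth image shows 7.0 mm. I'll press slightly more to seat the base, hold, then return the gauge.

Run:
```python
from h import *
from plant import env,cams
env.move_l(CH+n*(HB-.0007),feed=.01,threshold=14); env.hold(1.1); o=env.get_obs(); print(o["t"],(o["tool_pos"]-CH)@RH,o["contact_force"]@RH)
print(rise(*snap(cams,"meas2"),env))
env.move_l(CH+n*(HB+.10),feed=.1)
env.move_pose([*G,.05+HB+.10],q(RG)); print(rise(*snap(cams,"held2"),env))
env.move_l([*G,.05+HB+.006],feed=.1)
print(env.move_l([*G,.05+HB-.002],feed=.015,threshold=5)); o=env.get_obs(); print(o["tool_pos"],o["contact_force"])
env.gripper_to(.06); env.hold(.2); env.move_l([*G,.05+HB+.10],feed=.15)
print(env.get_obs()["t"]); im,d,K,T=snap(cams,"after"); P=cloud(d,K,T)
GG=(d>0)&(np.hypot(P[...,0]-G[0],P[...,1]-G[1])<.05)
for a,b in((.045,.053),(.103,.111),(.115,.123)):
    S=P[GG&(P[...,2]>a)&(P[...,2]<b)]; print(a,len(S),np.median(S[:,2]).round(4),cv2.minAreaRect((S[:,:2]*1000).astype(np.float32)))
```

```text
16.0833 [1.88199514e-04 3.67138995e-05 2.42529754e-02] [-5.17593873 -3.0891644  16.86733833]
(3738, np.float64(-0.033783151933857655), np.float64(-0.016085443408123068), np.float64(0.014885739428544608), 2420, np.float64(-0.05667440688533503), array([-0.00513829,  0.00425698]), array([-0.00342381,  0.00355399]))
(3729, np.float64(-0.03403791360431363), np.float64(-0.015599945622103026), np.float64(0.015532766057964506), 1385, np.float64(-0.04445400308577942), array([-0.00437261,  0.00486945]), array([-0.00316709,  0.00354436]))
True
[0.47300877 0.02133316 0.07405526] [-2.70113487  0.55420146  8.40270056]
21.2333
0.045 4524 0.0501 ((475.3805847167969, 22.38703155517578), (50.06909942626953, 84.70021057128906), 66.59744262695312)
0.103 1507 0.1079 ((473.08599853515625, 22.61722755432129), (22.02615737915039, 29.43807601928711), 67.85211944580078)
0.115 373 0.1184 ((473.4461364746094, 22.402145385742188), (10.477317810058594, 10.43017864227295), 52.570274353027344)
```

View pics/after.png

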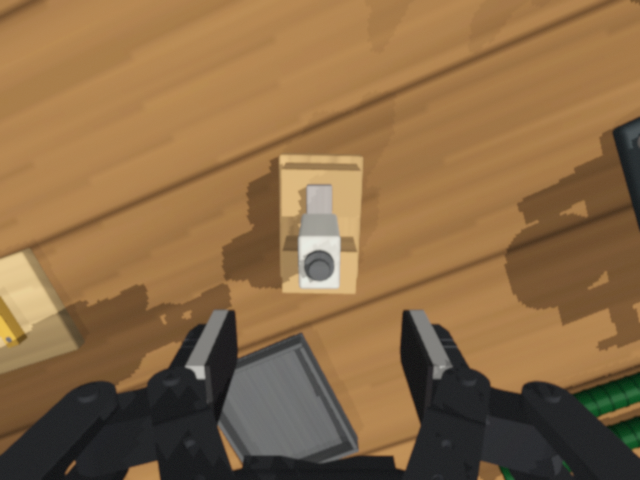

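The gauge stands squarely on its stand at (318,265), with the bar bridging the slot. Now strip7.

Run:
```python
from h import *
from plant import env,cams
S=np.array([.451,-.3606]); Tr=np.array([.621,-.079])
_,R,_=best(env,[*S,.10],[down(np.radians(81.7))])
env.move_pose([*S,.09],q(R)); env.gripper_to(.035); env.move_l([*S,.03],feed=.12)
print(env.move_l([*S,.0142],feed=.03,threshold=8)); env.gripper_to(0); o=env.get_obs(); print(o["t"],o["tool_pos"],o["gripper_width"],o["grasp_force"],o["contact_force"])
env.move_l([*S,.10],feed=.12); o=env.get_obs(); print(o["gripper_width"],o["grasp_force"])
_,R,_=best(env,[*Tr,.10],[down(np.radians(88))])
env.move_pose([*Tr,.10],q(R)); env.move_l([*Tr,.022],feed=.1)
print(env.move_l([*Tr,.006],feed=.02,threshold=4)); o=env.get_obs(); print(o["tool_pos"])
env.gripper_to(.03); env.move_l([*Tr,.16],feed=.15); env.hold(.3)
print(env.get_obs()["t"]); im,d=cams.get_image("top"); c=cams.calibration("top"); P=cloud(d,c["K"],c["cam_to_world"])
a=cv2.resize(im[170:310,300:520],None,fx=3.6,fy=3.6,interpolation=cv2.INTER_CUBIC); cv2.imwrite("pics/top1.png",a)
cv2.imwrite("pics/w1.png",snap(cams,"w1")[0])
```

```text
False
24.7833 [ 0.45113437 -0.36071808  0.01455659] 0.007850510865577143 58.98345172405243 [-1.51896482  1.03131932  5.85113992]
0.007879628758426035 58.63620936870575
True
[ 0.62079093 -0.07897564  0.00658273]
30.3833
```

View pics/top1.png

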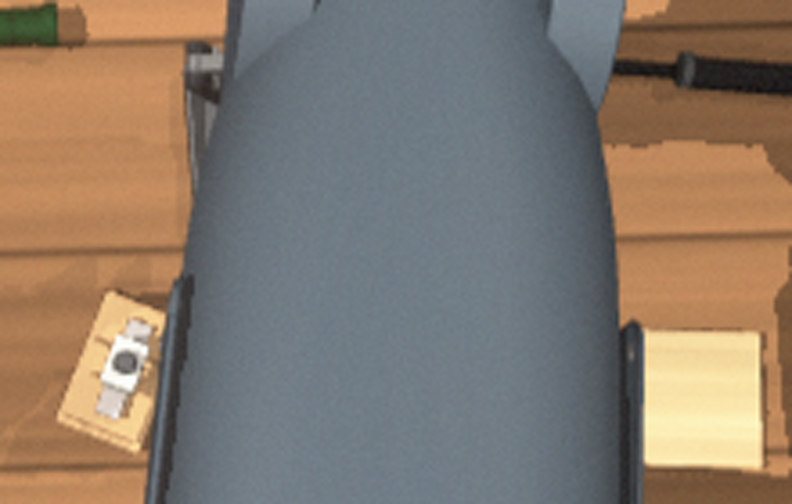

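The arm hides the tray from above. The gauge stands properly and the 7 mm strip's place on the board is empty. I'll clear the arm toward the board and look again.

Run:
```python
from h import *
from plant import env,cams
env.move_joints([-1.191,.213,-.034,1.323,0,1.571]); env.hold(.3)
im,d=cams.get_image("top"); print(env.get_obs()["t"])
a=cv2.resize(im[170:310,300:520],None,fx=3.6,fy=3.6,interpolation=cv2.INTER_CUBIC); cv2.imwrite("pics/top2.png",a)
```

```text
32.9333
```

View pics/top2.png

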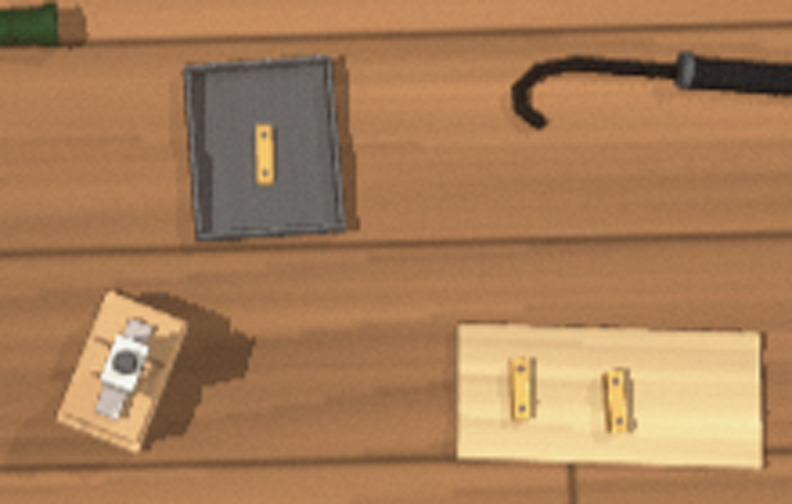

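The strip lies flat mid-tray at (264,154). The other two are on the board at (521,388) and (617,400), and the gauge is on its stand at (124,365).

```bash
python3 -c "
from plant import ticket
print(ticket.hand_in())"
```

```text
the job is handed in; nothing more can be done
None
```

The job is handed in: the channel measured 7 mm deep, the 7 mm strip lies in the tray, the other two strips are still on their board, and the gauge stands upright on its stand; no verdict was returned.

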